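# Check the disc sander's table gap with the wedge gauge

### The job

Take the wedge gauge out of the tool rack, leaving the file and the chisel where they hang, and check the gap between the sander's disc and its table: with the gauge upright and its flat face lying against the disc, slide the blade gently down into the gap near the middle of the disc until it drags snugly on both disc and table, without forcing the table back. Finish while still gripping the gauge, holding it snug at that depth so that it can be read.

Things in the scene. Friction and masses are not known exactly. Their poses are not given: they have to be found in the camera images.
- gauge: Wedge gap gauge, 180 mm long, tip down. Steel blade 20 mm wide (y), 90 mm long, 2 mm thick at the tip, 1 mm thicker every 8 mm up; above it a black slab handle 14 (x) x 32 (y) x 90 mm. Origin: middle of the tip, on the flat face. z up to the handle; x out of the flat face; all of it lies at x 0 to -14 mm, handle flush with the flat face; the tapered face looks to -x. About 0.12 kg.
- gauge_grip (a point): Where to grip the gauge, across the handle's 14 mm thickness (x): 155 mm above the tip, 7 mm behind the flat face, mid-width; axes as gauge. Held here the fingers clear the top of the disc at every depth. The handle's shoulders hang on the rack's top, so the tip is 90 mm below it: lift straight up 95 mm or more.
- rack: Fixed plywood tool rack, top board 75 x 252 mm, its top 120 mm above the bench; origin under its centre on the bench. Three equal slots 18 mm (x) by 23 mm (y) in a row along its y, 70 mm apart. The tools have the rack's yaw. Which slot holds the gauge varies; it alone has a slab-shaped handle.
- file: Flat file with a round pale wooden handle, hanging in another slot, 32 mm across, 178 mm tall; same origin height as the gauge. Leave alone.
- chisel: Chisel with a round dark wooden handle, hanging in another slot, 32 mm across, 168 mm tall. Leave alone.
- disc: Abrasive disc of the benchtop sander, 125 mm across, upright, switched off, not turning; origin at the centre of its brown face, 118 mm above the bench. x is its axis, pointing to the motor behind; the face looks to -x, at the table. Its top is 181 mm above the bench, 71 mm above the table top; the motor is lower.
- disc_mid (a point): Point on the disc's face at table-top height (110 mm above the bench), mid-disc; axes as disc (z up). The gap runs along y, from x = 0 (disc) to the table's edge at x = -5 to -8.5 mm. A gauge turned to the same axes has its flat face to the disc and its tapered face to the table.
- table_edge (a point): Middle of the upper edge of the sander's table that faces the disc, 110 mm above the bench. The table is an aluminium plate 100 x 180 mm, its edge 15 mm thick; below the gap there is free room to 70 mm under the table top. A snug gauge drags with about 5 to 10 N against the downward push, pressed about equally by the disc and by the table.
- sander_table (a joint): How far the table stands back from its closest place (m): the gap is 5 mm plus this value, at the start 0 to 3.5 mm, so an upright gauge comes snug with its tip about 24 to 52 mm below the table top. The table is clamped and gives only above about 60 N.

How it is judged:
By the outcome, as a careful person would: the job done as asked, in the order asked, and still so for the second after the job is handed in, while the arm keeps its last pose, push and grip.
It also fails if it takes over 48 s, if anything falls off the work surface, if the arm or the gripper's body presses on something with over 40 N, if the wrist force passes 120 N, or if a joint passes its speed limit or range.

### The arm

A 6-joint arm with a two-finger parallel gripper is mounted at the origin on the work surface. World frame = base frame: x ahead of the robot, y to its left, z up, the work surface at z = 0. Lengths are in m, angles in degrees, forces in N, time in s.
With the tool pointing down it reaches from about 0.25 to 0.725 m from the base axis. Payload 9.7 kg.
Tool frame: the origin (TCP) lies on the centre line of the jaws, within the pads' length; the fingertips stand bot.nose_length ahead of it and the grasp point (between the pads) lies 11 mm behind it (bot.nose_length is the distance from the TCP to the fingertips, in m); z points along the fingers, y is the line along which they close (so a half turn about z gives the same grasp; the last joint's range is limited). The gripper opens to 85 mm and grips with 20 to 120 N. Pads are 22 mm wide; open, the fingers measure 114 mm over their backs; the gripper's body (76 mm by 85 mm) begins 54 mm behind the grasp point. The pads swing forward as they close: fully open they stand 13 mm farther back than shut.
Start: joints at [69.385, 4.979, 10.078, 95.1, 0, 90], TCP at [0.194, 0.515, 0.239] pointing down, gripper open.
Joint ranges: [-179.16, 179.16], [-48.56, 103.87], [-65.8, 70.77], [-126.05, 130.52], [-82.76, 87.17], [-180, 180]. Speed limits (degrees/s): [127.2, 127.2, 147.25, 180, 180, 180].

### API

Orientations are given as [roll, pitch, yaw] about the fixed x, y, z axes, in that order (R = Rz(yaw) Ry(pitch) Rx(roll)).
In Python, from workcell import bot gives the robot as it stands. The module is installed in compiled form; this text tells all that it offers.
- The arm moves only by the shell command python3 -m inch 'ROWS' [OPENING] [FORCE]. ROWS is JSON, a list of rows, each a list of 4 numbers: the shift along the world's x, y, z in cm, then the turn about the world's z in degrees. A call has exactly 8 rows; each row is the pose to reach, as a shift and turn from the pose commanded when the call began; what a row does not reach only later rows make up. A row lasts 1/8 s, in which the tool goes at most 62.5 mm and 10.7 degrees, less where a joint would pass 70% of its speed; a pose out of reach is approached as far as the arm can. A call with a gripper value outside its range is refused whole. OPENING is the finger opening in cm, from 0 to 8.54, set as the call begins (- or left out, the last holds). The fingers move at their own pace and stop on an object; FORCE is the grip in N (left out, the last holds). Time passes only in rows, so rows that repeat a pose let the fingers close, or fill a call up. It gives the time, the measured TCP pose, the force, the opening and the grip force at its end, in the units of the state.
- bot.get_obs(): the state, without advancing time (a new reading comes with each control period).
- bot.camera(name): name is "scene" or "top"; returns a dict with "img" (400x640x3 uint8, red, green, blue), "fovy" (degrees; the focal length in pixels is half the picture's height over the tangent of half this angle, whatever the lens; pixels are square), "cx", "cy" (the principal point, pixels), "R" (3x3) and "t" (3): a world point X has camera coordinates R X + t. Camera axes: x right, y down, z forward; pixel columns grow to the right and rows downward; lengths in m; the calibration is good to about 2 mm. A picture is of the moment at which its call begins. There is no depth.
- bot.job_done(): hands the job in; it is judged then, once.
Trained networks look in a picture, given as the dict that the camera call returned (one of the last four; its "shot" number tells which), for a name from the list of things; names that differ only in an ending like _2 or _b are one class to them, and where a whole thing is asked for, a point or a joint stands for the part that bears it (a point fixed in the world has none). Each returns a list of dicts, best first, with "score" (0 to 1); they miss things now and then, are a little off and sometimes report something else, mostly with a low value. They report only what shows in the picture. A call takes as long as a camera call.
- bot.find_in(thing, picture): "point" ([column, row] in pixels, amid what is visible of it).
- bot.landmark_of(thing, picture): "point" ([column, row] in pixels: a listed point, or the origin of a listed thing).
The state is a dict: "time": time; "q": joint angles; "qd": joint speeds; "joint_efforts": joint torques, N m; "ee_pos": TCP position; "tcp_rot": TCP orientation; "wrist_force": force on the tool from outside, world axes, zero at the start; "torque": the same for the moment, N m; "opening": finger opening in m; "grasp_force": force on a finger pad.
Only numpy, scipy, OpenCV 4.12 (cv2) and the standard library are available. Lean on these libraries where they do the work, as an engineer would, in place of code of your own. Each camera call takes 0.05 s, during which the arm holds its last target. There are 200 camera calls.

## Working session

There is one attempt and no reset: what is moved stays moved. The work goes in short steps, Python scripts to look and compute and a shell command to move; the robot and the scene stay as the last step left them, time stands still between calls to the robot, and variables do not carry over. Pictures are saved under pics/ and viewed, at most 10 in all, crops included, and the job is handed in when it is done.

```bash
mkdir -p pics; cat > h.py <<'E'
import numpy as np,cv2
from workcell import bot
def shot(n,save=None):
    p=bot.camera(n)
    if save: cv2.imwrite('pics/'+save,cv2.cvtColor(p['img'],cv2.COLOR_RGB2BGR))
    return p
def ray(p,uv):
    f=200/np.tan(np.radians(p['fovy'])/2);R=np.array(p['R']);t=np.array(p['t'])
    d=R.T@np.array([(uv[0]-p['cx'])/f,(uv[1]-p['cy'])/f,1]);return -R.T@t,d
def atz(p,uv,z):
    c,d=ray(p,uv);return c+d*(z-c[2])/d[2]
def proj(p,X):
    f=200/np.tan(np.radians(p['fovy'])/2);c=np.array(p['R'])@np.array(X)+np.array(p['t']);return np.array([p['cx'],p['cy']])+f*c[:2]/c[2]
def tri(l):
    A=0;b=0
    for p,uv in l:
        c,d=ray(p,uv);d=d/np.linalg.norm(d);M=np.eye(3)-np.outer(d,d);A=A+M;b=b+M@c
    return np.linalg.solve(A,b)
E
python3 - <<'E'
from h import *
np.set_printoptions(precision=4,suppress=True)
o=bot.get_obs();print(o['time'],o['ee_pos'],o['tcp_rot'],o['opening'],bot.nose_length)
P={n:shot(n,n+'0.png') for n in('scene','top')}
for n,p in P.items(): print(n,p['fovy'],-np.array(p['R']).T@np.array(p['t']))
for th in ['gauge','gauge_grip','rack','file','chisel','disc','disc_mid','table_edge']:
    L=[]
    for n,p in P.items():
        r=bot.landmark_of(th,p)[:2];print(th,n,[(np.round(x['point'],1),round(x['score'],2)) for x in r])
        if r:L.append((p,r[0]['point']))
    if len(L)==2:print('   tri',tri(L))
E
```

```text
0.0 [0.1936 0.5146 0.2386] [-179.9234   -0.0002  159.3833] 0.08528427721503545 0.008
scene 57.886478516739224 [0.7668 0.3006 0.6325]
top 57.9184320939979 [ 0.4806 -0.0457  0.8635]
gauge scene [(array([231. , 187.7]), 0.68)]
gauge top [(array([422.5, 145.3]), 0.95)]
   tri [ 0.6089 -0.3144  0.0347]
gauge_grip scene [(array([219.6, 132.6]), 0.61)]
gauge_grip top [(array([451. , 133.9]), 0.86)]
   tri [ 0.6064 -0.3183  0.1888]
rack scene [(array([258.6, 187.7]), 0.92)]
rack top [(array([412.8, 174. ]), 0.78)]
   tri [ 0.5449 -0.2995  0.0129]
file scene [(array([287.3, 170.9]), 0.9)]
file top [(array([415.2, 205.2]), 0.95), (array([260.2, 146.7]), 0.65)]
   tri [ 0.4684 -0.2975  0.0332]
chisel scene [(array([259.7, 179.4]), 0.92)]
chisel top [(array([411.5, 176.8]), 0.62)]
   tri [ 0.5391 -0.289   0.0454]
disc scene [(array([328.7, 281. ]), 0.65), (array([330.9, 283. ]), 0.45)]
disc top [(array([257.4, 146.7]), 0.8)]
   tri [0.5856 0.0564 0.1224]
disc_mid scene [(array([327.2, 282.6]), 0.94)]
disc_mid top [(array([257.2, 147.6]), 0.57)]
   tri [0.5859 0.0563 0.1172]
table_edge scene [(array([324.2, 280.7]), 0.8)]
table_edge top [(array([260.3, 147.8]), 0.97)]
   tri [0.5866 0.0499 0.1144]
```

View pics/scene0.png

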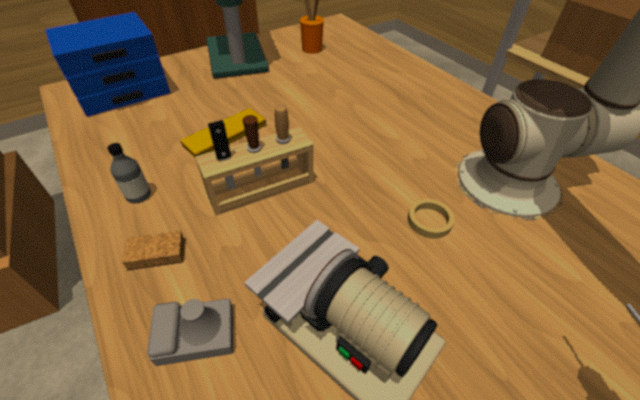

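View pics/top0.png

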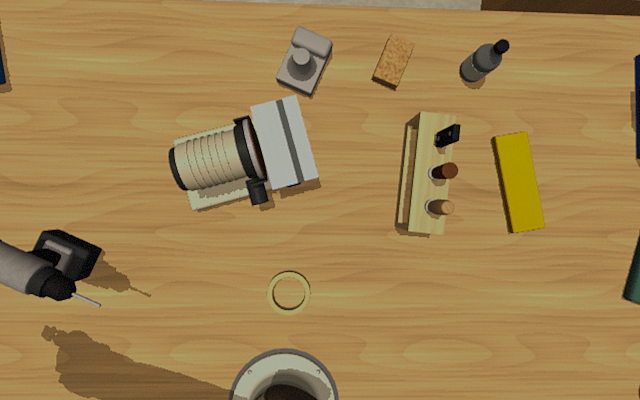

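The gauge (black slab) is in the rack slot at top (448,135), which is the far end in x. The chisel is at (445,171) and the file at (440,207). The sander's disc is near (252,147), with its motor toward +y. I'll zoom in on both.

```bash
python3 - <<'E'
import cv2,numpy as np
a=cv2.imread('pics/top0.png');k=cv2.INTER_CUBIC
A=cv2.resize(a[105:240,395:470],None,fx=4,fy=4,interpolation=k)
B=cv2.resize(a[85:220,225:325],None,fx=4,fy=4,interpolation=k)
cv2.imwrite('pics/crop1.png',np.hstack([A,B]))
E
```

```text
(no output)
```

View pics/crop1.png

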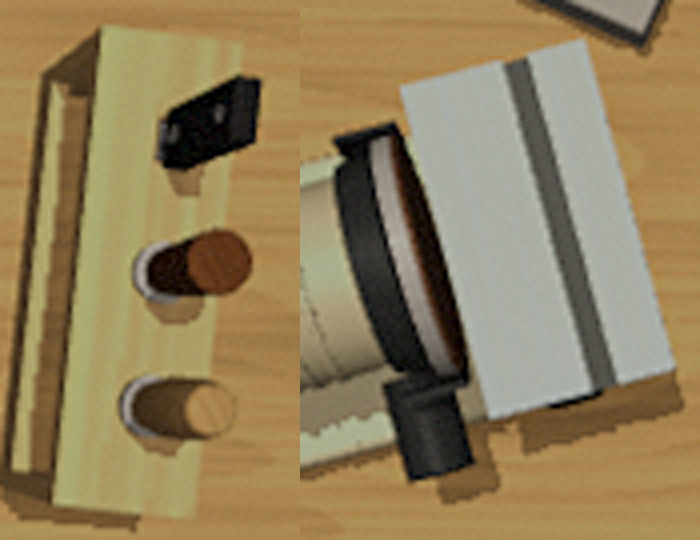

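The rack's top corners are at about (421,112), (408,231), (456,116) and (444,234). The table's corners are at about (250,107), (273,190), (296,95) and (319,178). The gauge's handle top is about (455,133).

```bash
python3 - <<'E'
from h import *
np.set_printoptions(precision=4,suppress=True)
p=shot('top')
def yaw(v):return np.degrees(np.arctan2(v[1],v[0]))
r=[atz(p,u,.12) for u in[(420.75,111.75),(408.25,230.75),(455.75,115.75),(443.75,234.25)]]
print('rack',np.mean(r,0),[yaw(r[0]-r[1]),yaw(r[2]-r[3])],np.linalg.norm(r[0]-r[1]),np.linalg.norm(r[2]-r[0]))
t=[atz(p,u,.11) for u in[(250.25,106.75),(273,189.5),(296.25,95),(319.25,177.5)]]
print('table',[yaw(t[0]-t[1]),yaw(t[2]-t[3])],[yaw(t[0]-t[2]),yaw(t[1]-t[3])],'edge mid',(t[0]+t[1])/2,np.linalg.norm(t[0]-t[1]),np.linalg.norm(t[0]-t[2]))
g=[atz(p,np.array(u)/4+[395,105],.21) for u in[(235,85),(260,77),(258,140),(232,152)]]
print('gauge top',np.mean(g,0),yaw(g[0]-g[3]),yaw(g[1]-g[2]),np.linalg.norm(g[0]-g[3]),np.linalg.norm(g[0]-g[1]))
a=np.radians(yaw(r[0]-r[1]+r[2]-r[3]));print('slots',[np.mean(r,0)[:2]+k*.07*np.array([np.cos(a),np.sin(a)]) for k in(-1,0,1)])
for th in('disc_mid','table_edge'):
  print(th,[atz(p,x['point'],.11) for x in bot.landmark_of(th,p)][:1])
E
```

```text
rack [ 0.5391 -0.3078  0.12  ] [np.float64(-5.807724388658189), np.float64(-5.809103964847057)] 0.2503502180686597 0.07492964467514585
table [np.float64(16.286893125741866), np.float64(16.327700700536116)] [np.float64(105.86498367493422), np.float64(105.43102549705768)] edge mid [0.5857 0.0486 0.11  ] 0.1792482662204287 0.09918518222365419
gauge top [ 0.6057 -0.3216  0.21  ] -2.5649737217689283 -1.849218061738741 0.031174342363976495 0.012400597323608454
slots [array([ 0.4695, -0.3008]), array([ 0.5391, -0.3078]), array([ 0.6087, -0.3149])]
disc_mid [array([0.5898, 0.0582, 0.11  ])]
table_edge [array([0.5882, 0.0526, 0.11  ])]
```

```bash
python3 -m inch '[[0,0,5,0],[41.3,-83.3,8,14.8],[41.3,-83.3,8,14.8],[41.3,-83.3,8,14.8],[41.3,-83.3,8,14.8],[41.3,-83.3,8,14.8],[41.3,-83.3,8,14.8],[41.3,-83.3,8,14.8]]' 5 20
```

```text
time: 2.05
ee_pos: [0.3881, 0.1216, 0.3037]
tcp_rot: [180.0, 0.1, 174.2]
wrist_force: [1.0, 1.0, -0.6]
opening: 0.0498
grasp_force: 0.0
```

```bash
python3 -m inch '[[21.9,-44,1.6,0],[21.9,-44,1.6,0],[21.9,-44,1.6,0],[21.9,-44,1.6,0],[21.9,-44,1.6,0],[21.9,-44,1.6,0],[21.9,-44,1.6,0],[21.9,-44,1.6,0]]'
python3 - <<'E'
from h import *
np.set_printoptions(precision=4,suppress=True)
o=bot.get_obs();print(o['ee_pos'],o['tcp_rot'])
P={n:shot(n) for n in('scene','top')}
S=P['scene'];x,y=proj(S,[.607,-.318,.2]).astype(int)
c=S['img'][y-55:y+45,x-60:x+60,::-1]
cv2.imwrite('pics/c2.png',cv2.resize(c,None,fx=5,fy=5,interpolation=2))
for th in('gauge_grip','gauge'):
  L=[(p,bot.landmark_of(th,p)) for p in P.values()]
  print(th,[(l[0]['point'],l[0]['score']) if l else 0 for _,l in L])
  if all(l for _,l in L):print(tri([(p,l[0]['point']) for p,l in L]))
E
```

```text
time: 3.05
ee_pos: [0.6071, -0.3187, 0.3191]
tcp_rot: [-180.0, 0.0, 174.2]
wrist_force: [1.6, -0.3, 0.8]
opening: 0.0503
grasp_force: 0.0
[ 0.6071 -0.3187  0.3191] [-179.9927    0.0179  174.1502]
gauge_grip [([220.7, 134.3], 0.79), ([452.2, 135.3], 0.65)]
[ 0.6044 -0.3233  0.181 ]
gauge [([232.5, 187.7], 0.74), ([422.8, 145.2], 0.91)]
[ 0.6075 -0.3139  0.0349]
```

View pics/c2.png

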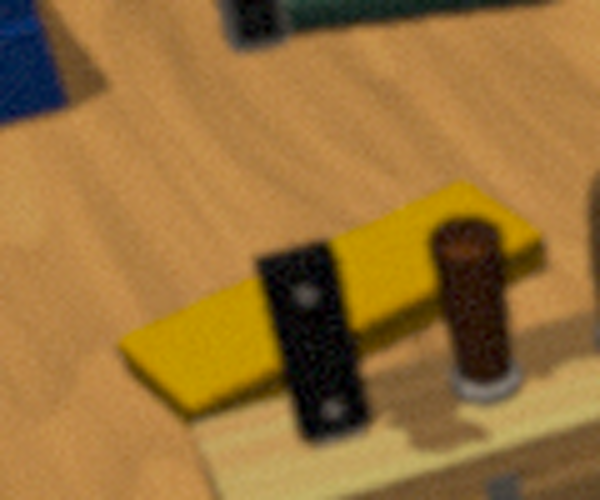

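The slab handle stands clear at crop (315,340). The origin and grip estimates put its flat face on the +y side, so the rack's yaw is about 84°. Descending.

```bash
python3 -m inch '[[-0.1,-0.3,-5,0],[-0.1,-0.3,-10,0],[-0.1,-0.3,-13,0],[-0.1,-0.3,-14.5,0],[-0.1,-0.3,-14.5,0],[-0.1,-0.3,-14.5,0],[-0.1,-0.3,-14.5,0],[-0.1,-0.3,-14.5,0]]'; python3 -m inch '[[0,0,0,0],[0,0,0,0],[0,0,0,0],[0,0,0,0],[0,0,0,0],[0,0,0,0],[0,0,0,0],[0,0,0,0]]' 0.5 60
```

```text
time: 4.35
ee_pos: [0.606, -0.3197, 0.1751]
tcp_rot: [-180.0, 0.1, 174.2]
wrist_force: [0.9, -0.3, 0.1]
opening: 0.05
grasp_force: 0.0
time: 5.35
ee_pos: [0.6056, -0.3195, 0.1743]
tcp_rot: [180.0, -0.0, 174.2]
wrist_force: [-0.2, -0.1, -0.6]
opening: 0.0134
grasp_force: 58.9
```

```bash
python3 -m inch '[[0,0,1,0],[0,0,3,0],[0,0,6,0],[0,0,9,0],[0,0,12,0],[0,0,14,0],[0,0,14,0],[0,0,14,0]]'
python3 - <<'E'
from h import *
np.set_printoptions(precision=4,suppress=True)
o=bot.get_obs();print(o['ee_pos'],o['tcp_rot'],o['grasp_force'],o['wrist_force'])
P={n:shot(n) for n in('scene','top')}
S=P['scene'];x,y=proj(S,o['ee_pos']-np.array([0,0,.07])).astype(int);y0=max(0,y-60)
cv2.imwrite('pics/c3.png',cv2.resize(S['img'][y0:y0+120,x-65:x+65,::-1],None,fx=5,fy=5,interpolation=2)[:,:])
for th in('gauge_grip','gauge'):
  L=[(p,bot.landmark_of(th,p)) for p in P.values()]
  print(th,[(l[0]['point'],l[0]['score']) if l else 0 for _,l in L])
  if all(l for _,l in L):print(tri([(p,l[0]['point']) for p,l in L]))
print(x,y0)
E
```

```text
time: 6.35
ee_pos: [0.6057, -0.3195, 0.3134]
tcp_rot: [180.0, -0.1, 174.2]
wrist_force: [-0.0, -0.0, -1.0]
opening: 0.0134
grasp_force: 58.9
[ 0.6057 -0.3195  0.3134] [179.9763  -0.0543 174.1861] 58.933194279670715 [-0.0342 -0.0127 -0.994 ]
gauge_grip [([203.4, 68.4], 0.93), ([489.9, 118.6], 0.56)]
[ 0.6063 -0.3247  0.3234]
gauge [([219.3, 139.9], 0.68), ([445.0, 134.9], 0.63)]
[ 0.6092 -0.3141  0.1735]
213 48
```

View pics/c3.png

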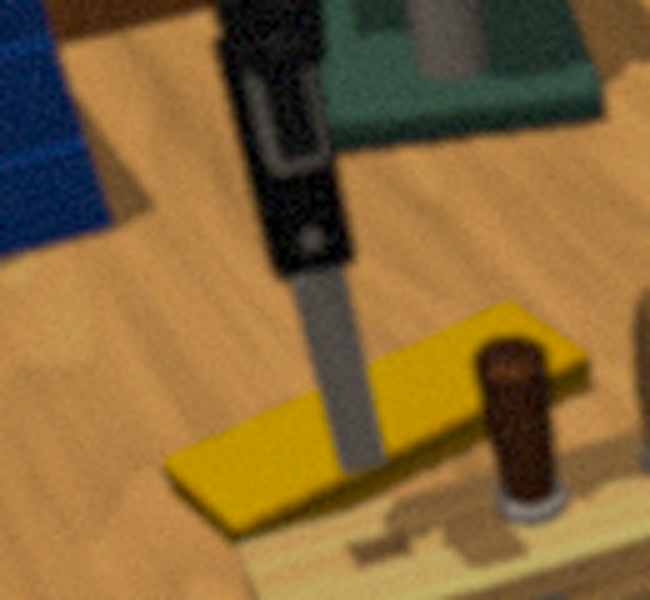

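The gauge is lifted, with the tip's middle at crop (363,468), which is scene pixel (220.6,141.6). The chisel is undisturbed. I'll check which face is flat.

```bash
python3 - <<'E'
from h import *
np.set_printoptions(precision=4,suppress=True)
S=shot('scene');T=shot('top')
tcp=np.array([.6057,-.3195])
a=np.radians(84.2);ux=np.array([np.cos(a),np.sin(a)])
for s in(1,-1):
  for d in(.007,.005):print(s,d,proj(S,[*(tcp+s*d*ux),.1694]),proj(T,[*(tcp+s*d*ux),.1694]))
print('handle bottom +y face',proj(S,[*(tcp+.007*ux),.2594]))
# current top view crop for the tip
x,y=proj(T,[*tcp,.2]).astype(int)
A=cv2.resize(T['img'][y-50:y+50,x-60:x+60,::-1],None,fx=6,fy=6,interpolation=2);print(x-60,y-50)
cv2.imwrite('pics/c4.png',A)
E
```

```text
1 0.007 [221.2475 141.4369] [443.4191 136.6673]
1 0.005 [220.9677 140.9037] [444.4197 136.7901]
-1 0.007 [219.3082 137.7405] [450.4192 137.5263]
-1 0.005 [219.5826 138.2635] [449.4198 137.4037]
handle bottom +y face [212.3298 103.0487]
393 84
```

View pics/c4.png

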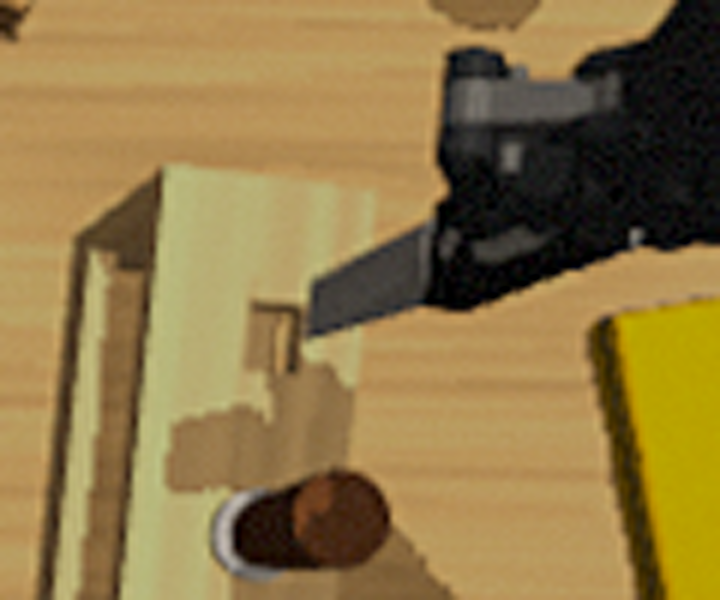

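The top view puts the tip at (444.5,135.8), which matches the flat face being toward +y, so the gauge's yaw is about 84°. Next I turn it +22° and move over the table, about 20 mm in front of the disc.

```bash
python3 -m inch '[[0,3,1,3],[-0.2,8,1.5,7],[-0.4,14,1.5,12],[-0.6,20,1.5,17],[-0.8,26,1.5,22],[-1,31,1.5,22],[-1,35,1.5,22],[-1,35,1.5,22]]';python3 -m inch '[[0,0,-1,0],[0,0,-3,0],[0,0,-4.5,0],[0,0,-5.2,0],[0,0,-5.2,0],[0,0,-5.2,0],[0,0,-5.2,0],[0,0,-5.2,0]]'
python3 - <<'E'
from h import *
np.set_printoptions(precision=4,suppress=True)
o=bot.get_obs();print(o['ee_pos'],o['tcp_rot'],o['grasp_force'],o['wrist_force'],o['torque'])
P={n:shot(n) for n in('scene','top')}
I=[]
for n,p in P.items():
  x,y=proj(p,[*o['ee_pos'][:2],.15]).astype(int);print(n,x-40,y-50)
  I.append(cv2.resize(p['img'][y-50:y+50,x-40:x+40,::-1],None,fx=5,fy=5,interpolation=2))
cv2.imwrite('pics/c5.png',np.hstack(I))
for th in('gauge_grip','gauge','disc_mid','table_edge'):
  L=[(p,bot.landmark_of(th,p)) for p in P.values()]
  print(th,[(l[0]['point'],l[0]['score']) if l else 0 for _,l in L])
  if all(l for _,l in L):print(tri([(p,l[0]['point']) for p,l in L]))
E
```

```text
time: 7.75
ee_pos: [0.5954, 0.033, 0.3294]
tcp_rot: [180.0, 0.0, -163.6]
wrist_force: [0.3, -0.1, -1.8]
opening: 0.0133
grasp_force: 58.9
time: 8.75
ee_pos: [0.5958, 0.0305, 0.2777]
tcp_rot: [-180.0, 0.0, -163.8]
wrist_force: [1.0, 0.3, -2.2]
opening: 0.0132
grasp_force: 58.9
[0.5958 0.0305 0.2777] [-179.9937    0.028  -163.8088] 58.91837775707245 [ 1.0011  0.2928 -2.1632] [-0.0304  0.0283 -0.0091]
scene 273 212
top 228 90
gauge_grip [([313.8, 203.5], 0.56), 0]
gauge [([317.6, 272.5], 0.85), 0]
disc_mid [([328.6, 284.0], 0.9), ([257.1, 147.6], 0.91)]
[0.5854 0.0576 0.1145]
table_edge [([325.3, 282.4], 0.64), ([257.8, 149.4], 0.93)]
[0.5848 0.054  0.113 ]
```

View pics/c5.png

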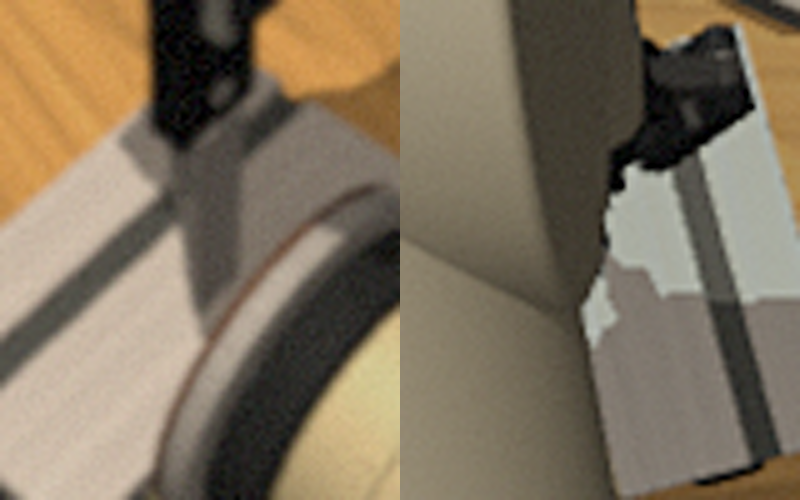

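The gauge hangs upright over the table with its flat face to the disc. The tip is at about scene (318,273), roughly 22 mm short of the disc. Closing in.

```bash
python3 -m inch '[[-0.3,0.4,-0.5,0],[-0.6,0.9,-0.9,0],[-0.7,1.3,-0.9,0],[-0.73,1.46,-0.9,0],[-0.75,1.55,-0.9,0],[-0.77,1.6,-0.9,0],[-0.77,1.6,-0.9,0],[-0.77,1.6,-0.9,0]]'; python3 -m inch '[[-0.01,0.05,0,0],[-0.03,0.1,0,0],[-0.04,0.15,0,0],[-0.06,0.19,0,0],[-0.06,0.19,0,0],[-0.06,0.19,0,0],[-0.06,0.19,0,0],[-0.06,0.19,0,0]]'
```

```text
time: 10.25
ee_pos: [0.588, 0.0464, 0.2684]
tcp_rot: [-180.0, -0.0, -163.8]
wrist_force: [0.8, 0.1, -1.4]
opening: 0.0136
grasp_force: 58.9
time: 11.25
ee_pos: [0.5874, 0.0484, 0.2684]
tcp_rot: [-180.0, -0.0, -163.8]
wrist_force: [-0.0, -0.3, -1.6]
opening: 0.0133
grasp_force: 58.9
```

```bash
python3 -m inch '[[-0.01,0.05,0,0],[-0.03,0.1,0,0],[-0.04,0.14,0,0],[-0.06,0.19,0,0],[-0.06,0.19,0,0],[-0.06,0.19,0,0],[-0.06,0.19,0,0],[-0.06,0.19,0,0]]'
```

```text
time: 12.25
ee_pos: [0.5868, 0.0503, 0.2684]
tcp_rot: [180.0, -0.0, -163.8]
wrist_force: [-0.2, -0.6, -2.0]
opening: 0.0133
grasp_force: 59.0
```

```bash
python3 -m inch '[[-0.01,0.05,0,0],[-0.03,0.1,0,0],[-0.03,0.1,0,0],[-0.03,0.1,0,0],[-0.03,0.1,0,0],[-0.03,0.1,0,0],[-0.03,0.1,0,0],[-0.03,0.1,0,0]]'
```

```text
time: 13.25
ee_pos: [0.5866, 0.0508, 0.2684]
tcp_rot: [-179.9, 0.0, -163.8]
wrist_force: [0.5, -4.3, -0.9]
opening: 0.0134
grasp_force: 58.9
```

Contact with the disc at about 4 N. I'll ease off a little and lower the tip to just past the table's edge.

```bash
python3 -m inch '[[0.01,-0.03,0,0],[0.01,-0.03,-0.4,0],[0.01,-0.03,-0.9,0],[0.01,-0.03,-1.2,0],[0.01,-0.03,-1.5,0],[0.01,-0.03,-1.7,0],[0.01,-0.03,-1.8,0],[0.01,-0.03,-1.8,0]]'
```

```text
time: 14.25
ee_pos: [0.5867, 0.0506, 0.2504]
tcp_rot: [-180.0, 0.0, -163.8]
wrist_force: [1.6, -5.4, -0.4]
opening: 0.0133
grasp_force: 59.2
```

```bash
python3 -m inch '[[0.01,-0.03,0,0],[0.01,-0.03,-0.3,0],[0.01,-0.03,-0.6,0],[0.01,-0.03,-0.9,0],[0.01,-0.03,-1.2,0],[0.01,-0.03,-1.4,0],[0.01,-0.03,-1.6,0],[0.01,-0.03,-1.6,0]]'
```

```text
time: 15.25
ee_pos: [0.5868, 0.0505, 0.2342]
tcp_rot: [-180.0, 0.0, -163.8]
wrist_force: [1.9, -5.8, 0.0]
opening: 0.0133
grasp_force: 59.3
```

```bash
python3 -m inch '[[0.01,-0.03,0,0],[0.01,-0.03,-0.1,0],[0.01,-0.03,-0.2,0],[0.01,-0.03,-0.3,0],[0.01,-0.03,-0.3,0],[0.01,-0.03,-0.3,0],[0.01,-0.03,-0.3,0],[0.01,-0.03,-0.3,0]]'; python3 -c "
from h import *
o=bot.get_obs();print(o['ee_pos'],o['wrist_force'],o['torque'])"
```

```text
time: 16.25
ee_pos: [0.5868, 0.0504, 0.2312]
tcp_rot: [-180.0, -0.0, -163.8]
wrist_force: [1.3, -5.2, 0.7]
opening: 0.0135
grasp_force: 59.4
[0.58678473 0.05035717 0.23120322] [ 1.26729706 -5.23230787  0.73777731] [-1.25940625 -0.40622621  0.05423909]
```

```bash
python3 -m inch '[[0.01,-0.05,0,0],[0.01,-0.05,-0.1,0],[0.01,-0.05,-0.2,0],[0.01,-0.05,-0.3,0],[0.01,-0.05,-0.4,0],[0.01,-0.05,-0.5,0],[0.01,-0.05,-0.5,0],[0.01,-0.05,-0.5,0]]'; python3 -c "
from h import *
o=bot.get_obs();print(o['ee_pos'],o['wrist_force'],o['torque'])"
```

```text
time: 17.25
ee_pos: [0.5868, 0.05, 0.2263]
tcp_rot: [180.0, -0.0, -163.8]
wrist_force: [-0.4, 0.3, -1.7]
opening: 0.0131
grasp_force: 59.1
[0.58677537 0.05003441 0.22627791] [-0.40160053  0.25614608 -1.71217369] [-0.01751808  0.02797912 -0.03691287]
```

```bash
python3 -m inch '[[0,0.01,-0.1,0],[0,0.01,-0.2,0],[0,0.02,-0.3,0],[0,0.02,-0.4,0],[0,0.02,-0.5,0],[0,0.02,-0.5,0],[0,0.02,-0.5,0],[0,0.02,-0.5,0]]'
```

```text
time: 18.25
ee_pos: [0.5871, 0.05, 0.2221]
tcp_rot: [-180.0, 0.1, -163.8]
wrist_force: [-0.9, -1.7, 5.7]
opening: 0.0134
grasp_force: 60.2
```

```bash
python3 -m inch '[[0,0,-0.1,0],[0,0,-0.2,0],[0,0,-0.3,0],[0,0,-0.4,0],[0,0,-0.4,0],[0,0,-0.4,0],[0,0,-0.4,0],[0,0,-0.4,0]]'
```

```text
time: 19.25
ee_pos: [0.5874, 0.05, 0.22]
tcp_rot: [-180.0, 0.2, -163.8]
wrist_force: [-1.3, -3.1, 16.0]
opening: 0.0135
grasp_force: 61.7
```

That went past snug, to about 17 N of push, still well below the table's 60 N. I'll lift out a few mm and settle more gently.

```bash
python3 -m inch '[[0,0,0.2,0],[0,0,0.4,0],[0,0,0.6,0],[0,0,0.8,0],[0,0,0.8,0],[0,0,0.8,0],[0,0,0.8,0],[0,0,0.8,0]]'
```

```text
time: 20.25
ee_pos: [0.5869, 0.0501, 0.2258]
tcp_rot: [-180.0, 0.0, -163.8]
wrist_force: [-0.6, -1.2, -0.9]
opening: 0.0132
grasp_force: 60.7
```

```bash
python3 -m inch '[[0,0,-0.1,0],[0,0,-0.2,0],[0,0,-0.25,0],[0,0,-0.3,0],[0,0,-0.3,0],[0,0,-0.3,0],[0,0,-0.3,0],[0,0,-0.3,0]]'; python3 -c "
from h import *
o=bot.get_obs();print(o['ee_pos'],o['wrist_force'],o['torque'])"
```

```text
time: 21.25
ee_pos: [0.5871, 0.0501, 0.2229]
tcp_rot: [-180.0, 0.1, -163.8]
wrist_force: [0.7, -2.5, 4.8]
opening: 0.0132
grasp_force: 61.8
[0.58706258 0.05007472 0.22288102] [ 0.69695049 -2.53137397  4.81973556] [-0.10647362  0.00990404  0.08541754]
```

```bash
python3 -m inch '[[0,-0.01,0,0],[0.01,-0.02,0,0],[0.01,-0.02,-0.03,0],[0.01,-0.02,-0.05,0],[0.01,-0.02,-0.05,0],[0.01,-0.02,-0.05,0],[0.01,-0.02,-0.05,0],[0.01,-0.02,-0.05,0]]'; python3 -c "
from h import *
o=bot.get_obs();print(o['ee_pos'],o['wrist_force'],o['torque'])
S=shot('scene');x,y=proj(S,[.587,.055,.15]).astype(int)
cv2.imwrite('pics/c6.png',cv2.resize(S['img'][y-60:y+50,x-60:x+60,::-1],None,fx=5,fy=5,interpolation=2))"
```

```text
time: 22.25
ee_pos: [0.5871, 0.05, 0.2222]
tcp_rot: [180.0, 0.0, -163.8]
wrist_force: [-0.1, -1.0, 5.5]
opening: 0.0137
grasp_force: 61.9
[0.5870628 0.0499871 0.2221583] [-0.14819328 -1.04103688  5.47199774] [ 0.15216773 -0.08717936  0.07571752]
```

View pics/c6.png

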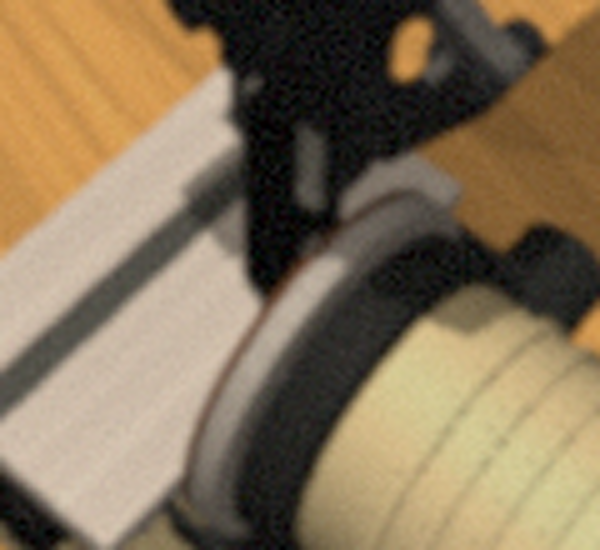

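The gauge stands upright in the gap, its handle against the disc rim near crop (290,260), close to mid-disc. The push is about 7 N and the side force is nearly balanced, so it is snug. Handing in.

```bash
python3 -c "
from h import *
print(bot.get_obs()['wrist_force']);print(bot.job_done())"
```

```text
[ 0.23591737 -0.5453645   5.62639074]
the job is handed in; nothing more can be done
None
```

The gauge is out of the rack and held upright in the gap near mid-disc, flat face to the disc, snug at about 7 N with its tip roughly 32 mm below the table top (gap about 6 mm), and the job is handed in at about 22 s; I overshot once to about 17 N, then backed out and reseated it, and I never moved the file or the chisel.

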